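# Set the length stop of the sawing jig and bring the fir strip up to it

### The arm

A 6-joint arm with a two-finger parallel gripper is mounted at the origin on a cart in front of the work surface, level with it; the furniture and walls round the work are solid. World frame = base frame: x ahead of the robot, y to its left, z up, the work surface at z = 0. Lengths are in m, angles in degrees, forces in N, time in s.
With the tool pointing down it reaches from about 0.3 to 0.75 m from the base axis. Payload 8.5 kg.
Tool frame: the origin (TCP) lies midway between the tips of the shut fingers; the grasp point (between the pads) lies 19 mm behind it (env.grip_depth is the distance from the TCP to the grasp point, in m); y points along the fingers, x is the direction in which the jaws open and shut, and the axes are right-handed (so a half turn about y gives the same grasp; the last joint's range is limited). The gripper opens to 85 mm and grips with 20 to 120 N. Pads are 22 mm wide; open, the fingers measure 114 mm over their backs; the gripper's body (76 mm by 85 mm) begins 54 mm behind the grasp point. The pads swing forward as they close: fully open they stand 13 mm farther back than shut.
Start: joints at [-82.179, 21.807, 74.336, -0, 83.858, -12.336], TCP at [0.19, -0.516, 0.231] pointing down, gripper open.
Joint ranges: [-178.18, 178.18], [-50.72, 133.34], [12.68, 142.11], [-81.47, 261.47], [9.98, 163.14], [-165.26, 165.26]. Speed limits (degrees/s): [136.94, 136.94, 180, 180, 180, 180].

### API

Orientations are given as a 3x3 rotation matrix whose columns are the frame's x, y, z axes.
In Python, from rig import env gives the robot as it stands.
- The arm moves only by the shell command python3 -m inch 'ROWS' [FORCE]. ROWS is JSON, a list that holds one entry, the list of rows, each a list of 7 numbers: the gripper command: -1 is shut, 1 is fully open, values between are in proportion, then the shift along the world's x, y, z in cm, then the turn, a rotation vector about the world's x, y, z in degrees. In form: [[[grip, dx, dy, dz, rx, ry, rz], ...]]. A call has 1 to 20 rows; each row is the pose to reach, as a shift and turn from the pose commanded when the call began; what a row does not reach only later rows make up. A row lasts 1/8 s, in which the tool goes at most 62.5 mm and 10.7 degrees, less where a joint would pass 70% of its speed; a pose out of reach is approached as far as the arm can. A call with a gripper value outside its range is refused whole. The fingers move at their own pace and stop on an object; FORCE is the grip in N (left out, the last holds). Time passes only in rows, so rows that repeat a pose let the fingers close. It gives the time, the measured TCP pose, the force and the opening at its end, in the units of the state.
- env.observe(): the state, without advancing time (a new reading comes with each control period).
- env.get_image(name): name is "scene" or "top"; returns a dict with "frame" (420x560x3 uint8, red, green, blue), "mtx" (3x3 intrinsics, pixels), "rvec" (rotation vector, rad) and "tvec" (3), from world to camera coordinates, as OpenCV has them. Camera axes: x right, y down, z forward; pixel columns grow to the right and rows downward; lengths in m; the calibration is good to about 2 mm. A picture is of the moment at which its call begins. There is no depth.
- env.close_job(): hands the job in, once; it reports no verdict.
The state is a dict: "time_s": time; "q": joint angles; "qvel": joint speeds; "joint_efforts": joint torques, N m; "position": TCP position; "tool_rot": TCP orientation; "ft_force": force on the tool from outside, world axes, zero at the start; "wrist_torque": the same for the moment, N m; "grip_width": finger opening in m.
Only numpy, scipy, OpenCV 4.12 (cv2) and the standard library are available. Lean on these libraries where they do the work, as an engineer would, in place of code of your own. Each camera call takes 0.05 s, during which the arm holds its last target.

### The job

Set up the sawing jig for the next cut with your fingertips alone, gripping and lifting nothing. Press down the thumb pad in the middle of the length stop to free its brake, keep it pressed while you push the stop along the fence until it butts against the steel collar with the brass screw, and let the pad spring up again. Then push the fir strip so that it lies flat along the fence with its end butting against the stop; the stop must stay at the collar, and leave the tape measure and the blue-lidded jar behind the jig where they stand.

Things in the scene. Friction and masses are not known exactly. Their poses are not given: they have to be found in the camera images.
- jig: Sawing jig fixed to the bench: plywood board 180 x 580 x 22 mm with an aluminium T-slot fence along its far side. Origin: middle of the board's length, on its underside, 5 mm nearer than the middle of its width; x points across the board to the fence, y along the fence (to the robot's left), z up. The board's top is 22 mm above the origin. The fence is 32 mm wide (x = 60 to 92 mm) and 30 mm high (top 52 mm above the origin), with a narrow saw kerf through it at y = -110 mm.
- fence_front (a point): Point on the fence's front face where it meets the board's top, half-way along the jig; axes as jig. The strip has to lie along this face.
- length_stop (a joint): How far the length stop has slid from the left end of its travel towards the collar, in m (0 to 0.225; grows as it moves to the robot's right, along -y of the jig). With the thumb pad up its brake holds it against 20 N or more; with the pad pressed well down a push of 1 to 2 N slides it.
- thumb_pad (a joint): How far the thumb pad is pressed down, in m: 0 up (brake on), 0.010 bottom. A spring pushes it up and its brake lets go gradually: about 3 N presses it 4 mm (brake half off), 5.5 N 7 mm (brake free, as it is from there on), 6 N to the bottom.
- pad_top (a point): Centre of the thumb pad's upper face, 82 mm above the bench when up: black ribbed pad, 30 mm across the fence by 62 mm along it, on top of the length stop; ridges 5 mm high at its two ends leave 51 mm between them for the fingertips, so it can be dragged along by them. It stands 14 mm proud of the grey stop's saddle (38 x 76 x 16 mm). Axes as jig.
- stop_butt (a point): Centre of the end face of the stop's saddle that has to meet the collar (38 mm to the -y side of the pad's centre). Axes as jig.
- stop_face (a point): Middle of the face of the stop's grey paddle, 48 mm wide and 43 mm high, that hangs before the fence down to 2 mm over the board; the face looks along -y of the jig, lies in one plane with the saddle's end, and the strip's end has to meet it.
- collar: Memory collar: steel block 34 x 20 x 14 mm with a brass knurled screw (total height 25 mm) clamped immovably on top of the fence. Origin: centre of its underside, on the fence's top; axes as jig.
- collar_face (a point): Centre of the collar's +y end face, where the stop has to butt.
- strip_center (a point): Centre of the loose grooved fir strip, 62 x 200 x 26 mm, about 170 g, lying flat on the board before the fence with its top 48 mm above the bench; x across its width (towards the fence), y along its length (towards the stop), z up.
- strip_lead (a point): Half-way up the strip's vertical edge at its fence side and at its end next to the stop (+31, +100 mm from its centre). Axes as strip_center.
- strip_trail (a point): Half-way up the strip's vertical edge at its fence side and at its far end from the stop (+31, -100 mm from its centre). Axes as strip_center.
- tape: Yellow tape measure, 61 x 76 x 66 mm, standing on the left part of the board; to be left alone. Origin: centre of its underside.
- jar: Jar with blue lid, 64 mm wide, 88 mm high, behind the jig; to be left alone. Origin: centre of its underside.

How it is judged (in metres and radians):
On the way, in this order (a step that is already met when the one before it is completed fails the run):
1. the thumb pad is pressed down while the stop is on its way to the collar (value of joint thumb_pad above 0.004 m and y of stop_butt in the frame of collar_face above 0.02 m), for 0.1 s.
2. the stop butts against the collar and its thumb pad is up again (y of stop_butt in the frame of collar_face below 0.003 m and value of joint thumb_pad below 0.0015 m), for 0.2 s.
At the end, for the whole second after the job is handed in: The stop is within 3 mm of the collar with its thumb pad up (brake on); the strip lies flat on the board at rest, both ends of its long side within 3 mm of the fence and its end within 3 mm of the stop's paddle (all of step 2 and y of strip_lead in the frame of stop_face between -0.003 and 0.003 m and x of strip_lead in the frame of fence_front between -0.003 and 0.003 m and x of strip_trail in the frame of fence_front between -0.003 and 0.003 m and height (world z) of strip_center below 0.038 m and linear speed of strip below 0.01 m/s); the robot touches nothing.
It fails at once if the stop is forced along the fence towards the collar with its brake on (value of joint thumb_pad below 0.0025 m and velocity of joint length_stop above 0.015 m/s).
It fails at once if the strip is lifted or tipped (height (world z) of strip_center above 0.043 m).
It fails at once if the tape measure or the blue-lidded jar is moved by more than 2 cm (distance of any of tape, jar from where it was at the start of the episode above 0.02 m).
It also fails if it takes over 61 s, if anything falls off the work surface, if the arm or the gripper's body presses on something with over 40 N, if the wrist force passes 120 N, or if a joint passes its speed limit or range.

## Working session

There is one attempt and no reset: what is moved stays moved. The work goes in short steps, Python scripts to look and compute and a shell command to move; the robot and the scene stay as the last step left them, time stands still between calls to the robot, and variables do not carry over. Pictures are saved under pics/ and viewed, and the job is handed in when it is done.

```bash
ls; mkdir -p pics; python3 - <<'E'
from rig import env
import cv2
o=env.observe(); print(o)
for n in("scene","top"):
    d=env.get_image(n); cv2.imwrite(f"pics/{n}0.png",cv2.resize(d["frame"][:,:,::-1],(800,600),interpolation=cv2.INTER_CUBIC)); print(n,d["mtx"],d["rvec"],d["tvec"])
E
```

```text
pics
{'time_s': 0.0, 'q': array([-8.21800209e+01,  2.18405884e+01,  7.43833440e+01,  2.27060839e-05,
        8.38585618e+01, -1.23360364e+01]), 'qvel': array([-0.00647555, -0.00855689,  0.01505685,  0.07291513, -0.01234096,
        0.03588928]), 'joint_efforts': array([-1.07833798e-04, -4.48459697e+01, -2.31277478e+01, -2.53813305e-04,
        4.75291235e-03, -3.49381742e-05]), 'position': array([ 0.18947351, -0.51602861,  0.23072384]), 'tool_rot': array([[ 3.44577463e-01, -1.95509649e-04,  9.38757867e-01],
       [-9.38756834e-01,  1.42645919e-03,  3.44577381e-01],
       [-1.40646799e-03, -9.99998963e-01,  3.07989672e-04]]), 'ft_force': array([ 0.30393352,  0.0500916 , -1.00948283]), 'wrist_torque': array([ 0.03044181, -0.0243896 , -0.00613345]), 'grip_width': 0.08540729055471578}
scene [[508.09923      0.         278.39926803]
 [  0.         508.09923    209.47839127]
 [  0.           0.           1.        ]] [ 0.84107398 -2.32823431  1.30270983] [0.43924498 0.30322303 0.70243195]
top [[504.11747259   0.         282.13093669]
 [  0.         504.11747259 215.31348284]
 [  0.           0.           1.        ]] [ 2.17379345 -2.14776029  0.11725505] [-0.04415611  0.60461465  1.24722306]
```

View pics/scene0.png

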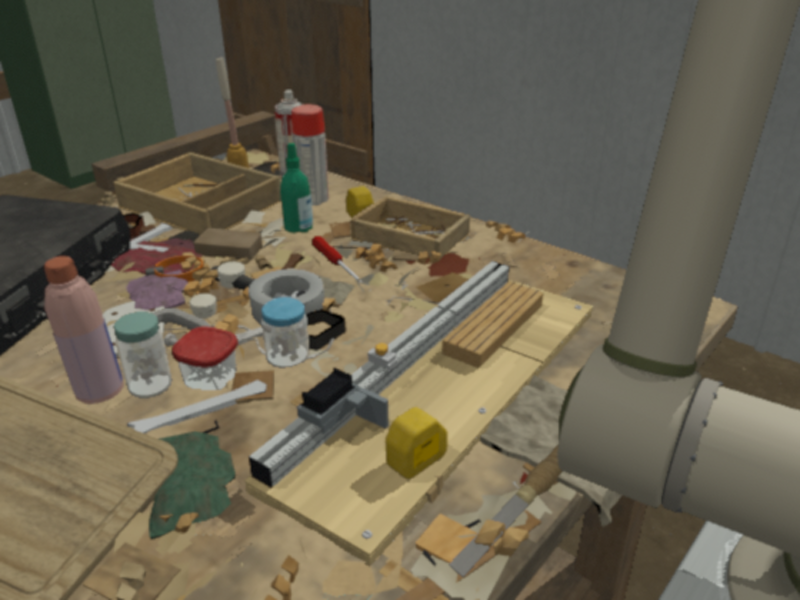

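View pics/top0.png

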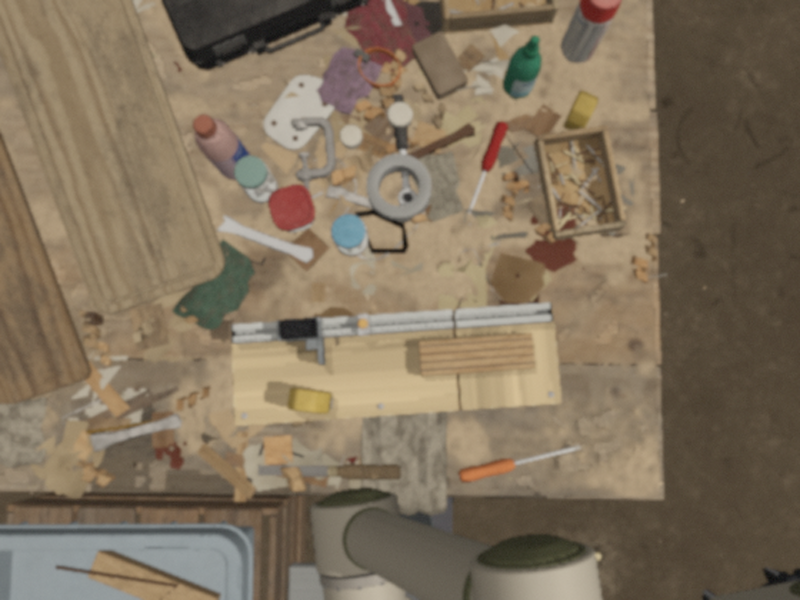

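The top view shows the jig across the middle (800x600 px: x 230–560, y 305–425). The stop's pad is at about (298,328), the collar at (362,323), the strip at (420–535, 335–375), the tape at (311,401) and the jar at (349,233). I'll enlarge it next.

```bash
cat > h.py <<'E'
import numpy as np,cv2
from rig import env
def ray(d,uv,z):
    R,_=cv2.Rodrigues(np.array(d["rvec"])); t=np.array(d["tvec"]).ravel(); K=np.array(d["mtx"])
    c=-R.T@t; v=R.T@np.linalg.solve(K,np.array([uv[0],uv[1],1.0])); return c+v*(z-c[2])/v[2]
def proj(d,p):
    return cv2.projectPoints(np.array(p,float).reshape(-1,3),np.array(d["rvec"]),np.array(d["tvec"]),np.array(d["mtx"]),None)[0].reshape(-1,2)
def crop(d,name,x0,y0,x1,y1,s):
    f=d["frame"][y0:y1,x0:x1,::-1]; f=cv2.resize(f,None,fx=s,fy=s,interpolation=cv2.INTER_CUBIC); 
    for x in range((x0//10+1)*10,x1,10): cv2.putText(f,str(x),(int((x-x0)*s),8),0,.3,(0,0,255)); cv2.line(f,(int((x-x0)*s),9),(int((x-x0)*s),13),(0,0,255),1)
    for y in range((y0//10+1)*10,y1,10): cv2.putText(f,str(y),(0,int((y-y0)*s)+3),0,.3,(0,0,255)); cv2.line(f,(20,int((y-y0)*s)),(26,int((y-y0)*s)),(0,0,255),1)
    cv2.imwrite(f"pics/{name}.png",f)
E
python3 - <<'E'
from h import *
d=env.get_image("top"); crop(d,"t1",155,205,275,305,6.6); crop(d,"t2",275,205,395,305,6.6)
d=env.get_image("scene"); crop(d,"s1",170,230,320,340,5.3)
E
```

```text
(no output)
```

View pics/t1.png

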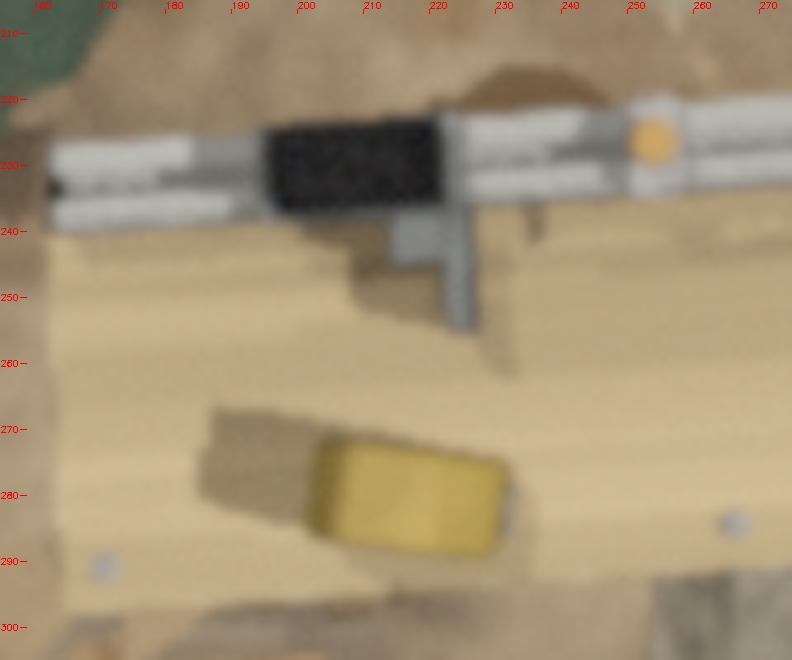

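View pics/t2.png

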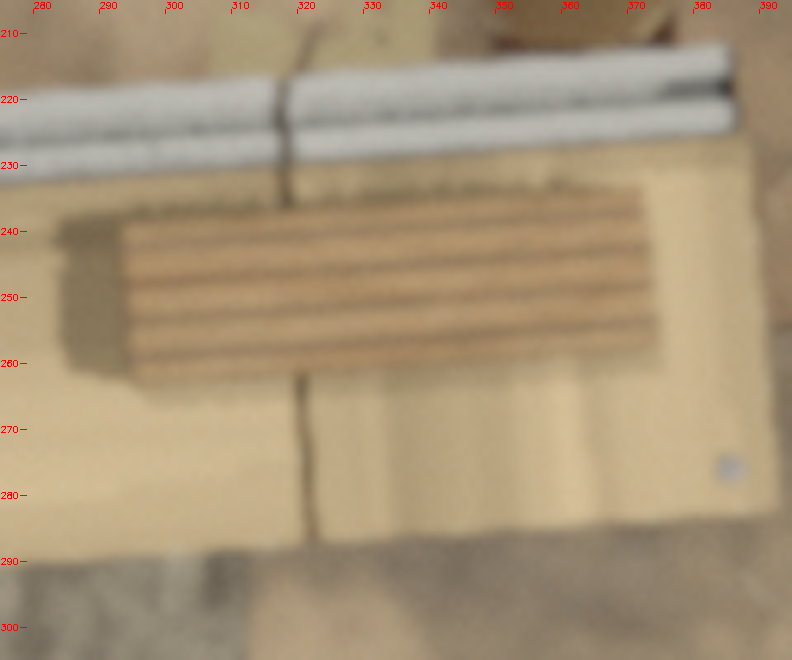

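View pics/s1.png

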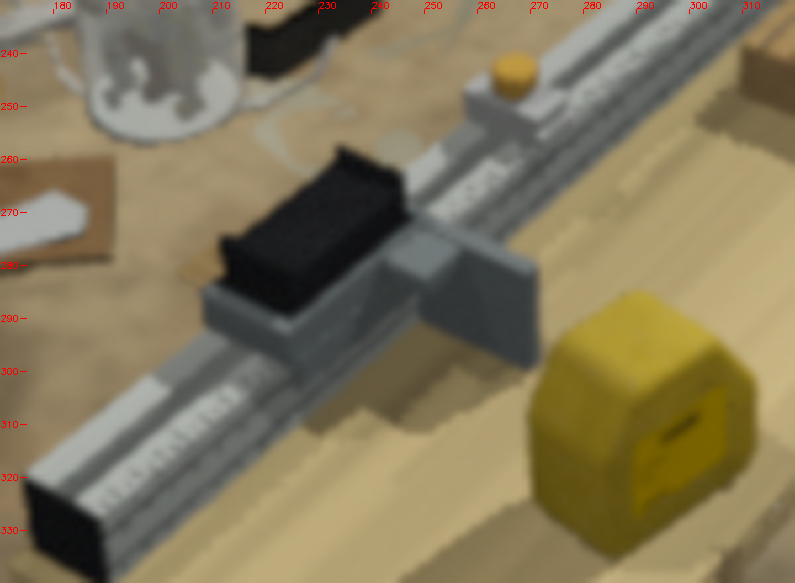

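```bash
python3 - <<'E'
from h import *
np.set_printoptions(precision=4,suppress=True)
d=env.get_image("top"); s=env.get_image("scene")
R,_=cv2.Rodrigues(np.array(d["rvec"]));print("cam",-R.T@np.array(d["tvec"]).ravel())
for n,uv,z in [("fBL",(161.5,227),.052),("fFL",(161.5,239.5),.052),("fBR",(384.5,212),.052),("fFR",(385,225),.052),("boardNL",(164,297.5),.022),("boardNR",(391.5,282.5),.022),
 ("padL1",(194.5,225),.087),("padL2",(197,237.5),.087),("padR1",(220.5,222.5),.087),("padR2",(221,236.5),.087),("butt top",(224.3,222),.068),("paddle",(226.5,255),.066),
 ("colL",(250.3,227),.066),("colR",(258.3,227),.066),("screw",(253.5,226.5),.077),
 ("s++",(292.8,239),.048),("s+-",(371,233.3),.048),("s-+",(294.5,264),.048),("s--",(373.8,257.5),.048),
 ("tape1",(205,271),.066),("tape2",(231.5,275),.066),("tape3",(229,289.5),.066),("tape4",(203,286),.066),("jar",(349*.7,233*.7),.088)]:
    print(n,ray(d,uv,z)[:2])
print("scene"); 
for n,uv,z in [("fFLtop",(188,328),.052),("fBLtop",(173,320),.052),("padL near",(223,282),.087),("butt saddle back",(245,270),.068),("paddle outer top",(269.5,279),.067),("screw",(265,241),.077),("collar near left topcorner",(269,256),.066),("jar",(285*.7,310*.7),.088)]:
    print(n,ray(s,uv,z)[:2])
E
```

```text
cam [ 0.4603 -0.0439  1.3074]
fBL [0.5701 0.2645]
fFL [0.5388 0.2633]
fBR [ 0.6145 -0.2934]
fFR [ 0.5818 -0.2943]
boardNL [0.3944 0.2585]
boardNR [ 0.439  -0.3151]
padL1 [0.5729 0.1757]
padL2 [0.5425 0.1687]
padR1 [0.5797 0.1126]
padR2 [0.5456 0.1105]
butt top [0.5829 0.1057]
paddle [0.5017 0.0985]
colL [0.5715 0.0413]
colR [0.5717 0.0215]
screw [0.5718 0.0327]
s++ [ 0.5442 -0.0644]
s+- [ 0.5609 -0.2599]
s-+ [ 0.4821 -0.0692]
s-- [ 0.5006 -0.2664]
tape1 [0.462  0.1502]
tape2 [0.4531 0.085 ]
tape3 [0.4179 0.0903]
tape4 [0.4256 0.154 ]
jar [0.7274 0.0576]
scene
fFLtop [0.5394 0.2621]
fBLtop [0.5717 0.2655]
padL near [0.5454 0.1755]
butt saddle back [0.5563 0.1118]
paddle outer top [0.5071 0.1022]
screw [0.5794 0.0314]
collar near left topcorner [0.5524 0.0514]
jar [0.7257 0.0631]
```

```bash
python3 -m inch '[[[-1,6,10,-1,0,0,-3],[-1,12,20,-3,0,0,-8],[-1,37.4,65.8,-3,0,0,-15.8],[-1,37.4,65.8,-3,0,0,-15.8],[-1,37.4,65.8,-3,0,0,-15.8],[-1,37.4,65.8,-3,0,0,-15.8],[-1,37.4,65.8,-3,0,0,-15.8],[-1,37.4,65.8,-3,0,0,-15.8],[-1,37.4,65.8,-3,0,0,-15.8],[-1,37.4,65.8,-3,0,0,-15.8],[-1,37.4,65.8,-3,0,0,-15.8],[-1,37.4,65.8,-3,0,0,-15.8],[-1,37.4,65.8,-3,0,0,-15.8],[-1,37.4,65.8,-3,0,0,-15.8],[-1,37.4,65.8,-7,0,0,-15.8],[-1,37.4,65.8,-11,0,0,-15.8],[-1,37.4,65.8,-12,0,0,-15.8],[-1,37.4,65.8,-12,0,0,-15.8]]]' 40
python3 - <<'E'
from h import *
o=env.observe(); print(o["position"],o["tool_rot"],o["ft_force"],o["time_s"])
s=env.get_image("scene");crop(s,"s2",170,200,320,310,5.3)
d=env.get_image("top");crop(d,"t3",155,180,275,280,6.6)
E
```

```text
time_s: 2.55
position: [0.5637, 0.1409, 0.1121]
tool_rot: [[0.075, 0.0, 0.997], [-0.997, -0.0, 0.075], [0.0, -1.0, 0.0]]
ft_force: [-0.5, 0.8, 0.1]
grip_width: 0.0001
[0.56371629 0.14085181 0.11207611] [[ 7.47517981e-02  4.02120324e-04  9.97202089e-01]
 [-9.97202169e-01 -2.90946314e-05  7.47518158e-02]
 [ 5.90724515e-05 -9.99999919e-01  3.98820383e-04]] [-0.50228386  0.84807439  0.13795107] 2.55
```

View pics/s2.png

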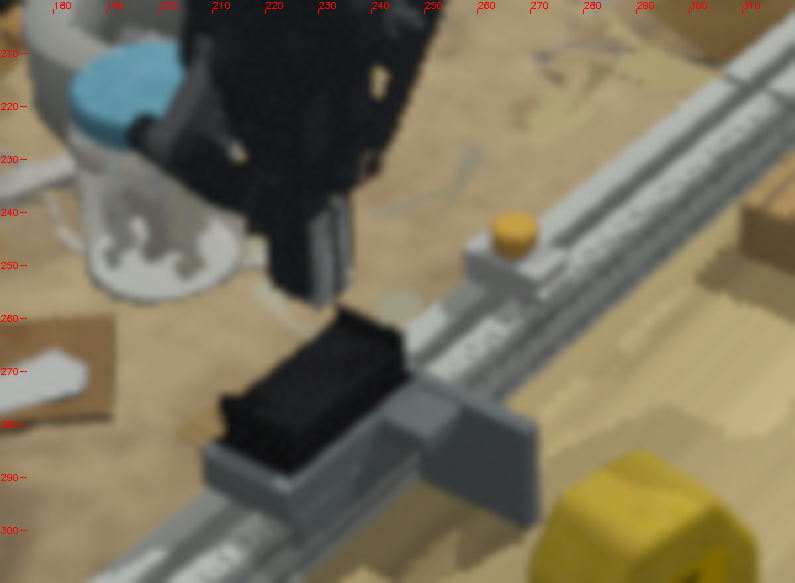

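View pics/t3.png

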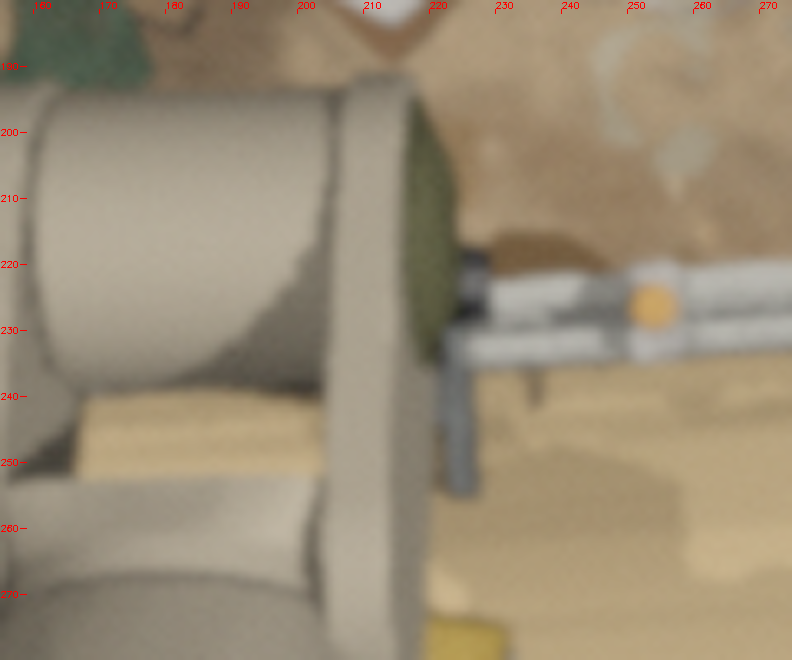

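```bash
python3 - <<'E'
from h import *
s=env.get_image("scene");o=env.observe();p=o["position"]
print(p,proj(s,[p,[p[0],p[1],.082]]))
x=np.array([.997,.0769,0]);y=np.array([-.0769,.997,0])
c=lambda t,u,z:t*x+u*y+[0,0,z]
print(proj(s,[c(.5735+a,.0985+b,.087) for a in(-.015,.015) for b in(-.031,.031)]))
E
```

```text
[0.56426159 0.14144756 0.11300538] [[228.46450237 255.58698731]
 [229.5427923  270.03597335]]
[[247.0744611  262.0530998 ]
 [223.84830413 280.6066895 ]
 [233.90638066 256.18587706]
 [210.43035888 274.12445262]]
```

```bash
python3 -m inch '[[[-1,0,0,-2,0,0,0],[-1,0,0,-2.6,0,0,0],[-1,0,0,-3.0,0,0,0],[-1,0,0,-3.4,0,0,0],[-1,0,0,-3.7,0,0,0],[-1,0,0,-3.8,0,0,0],[-1,0,0,-3.8,0,0,0],[-1,0,0,-3.8,0,0,0]]]'
```

```text
time_s: 3.7
position: [0.5639, 0.1417, 0.0739]
tool_rot: [[0.076, 0.001, 0.997], [-0.997, 0.0, 0.076], [0.0, -1.0, 0.001]]
ft_force: [-0.3, -0.4, 5.6]
grip_width: -0.0
```

```bash
python3 -m inch '[[[-1,0,0,-0.2,0,0,0],[-1,0,0,-0.3,0,0,0],[-1,0,0,-0.3,0,0,0]]]'
```

```text
time_s: 4.08
position: [0.5639, 0.1417, 0.0719]
tool_rot: [[0.076, 0.002, 0.997], [-0.997, -0.0, 0.076], [0.0, -1.0, 0.002]]
ft_force: [-2.9, -1.2, 13.6]
grip_width: -0.0001
```

```bash
python3 -m inch '[[[-1,0.04,-0.5,0,0,0,0],[-1,0.09,-1.2,0,0,0,0],[-1,0.15,-2.0,0,0,0,0],[-1,0.21,-2.8,0,0,0,0],[-1,0.28,-3.6,0,0,0,0],[-1,0.33,-4.3,0,0,0,0],[-1,0.38,-5.0,0,0,0,0],[-1,0.38,-5.0,0,0,0,0],[-1,0.38,-5.0,0,0,0,0]]]'
python3 - <<'E'
from h import *
s=env.get_image("scene");crop(s,"s3",200,190,350,300,5.3)
d=env.get_image("top");crop(d,"t4",195,180,315,280,6.6)
E
```

```text
time_s: 5.2
position: [0.568, 0.0915, 0.0719]
tool_rot: [[0.076, 0.003, 0.997], [-0.997, -0.0, 0.076], [0.001, -1.0, 0.003]]
ft_force: [-2.4, -0.6, 13.5]
grip_width: 0.0
```

View pics/s3.png

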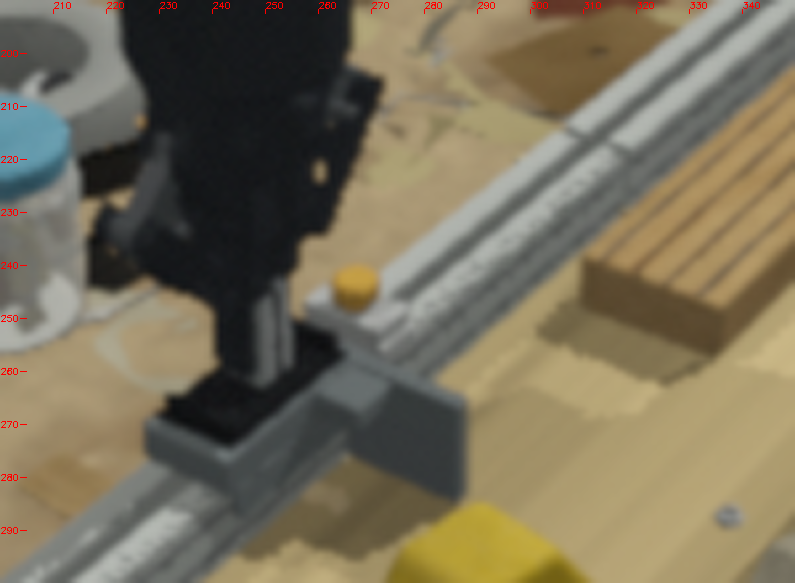

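View pics/t4.png

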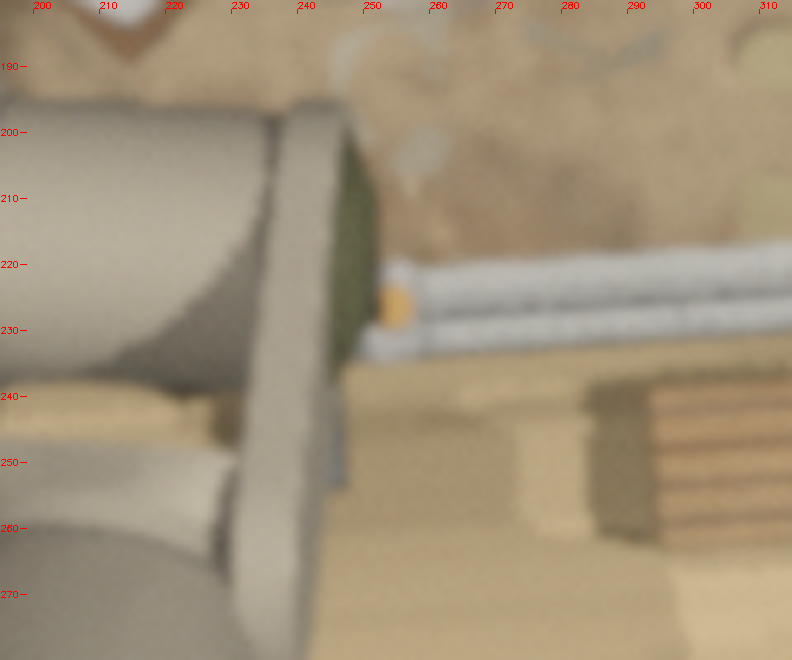

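The scene view shows that the stop followed the fingers. Its saddle end (265,255) is about 13 mm short of the collar (262–275, 245–258). I'll push on slowly.

```bash
python3 -m inch '[[[-1,0.03,-0.4,0,0,0,0],[-1,0.06,-0.8,0,0,0,0],[-1,0.09,-1.2,0,0,0,0],[-1,0.12,-1.5,0,0,0,0],[-1,0.12,-1.5,0,0,0,0]]]'
```

```text
time_s: 5.92
position: [0.5692, 0.0776, 0.0719]
tool_rot: [[0.076, 0.003, 0.997], [-0.997, 0.002, 0.076], [-0.002, -1.0, 0.003]]
ft_force: [-2.3, 4.9, 12.8]
grip_width: 0.0002
```

```bash
python3 -m inch '[[[-1,0.02,-0.2,0,0,0,0],[-1,0.03,-0.4,0,0,0,0],[-1,0.03,-0.4,0,0,0,0]]]'
python3 - <<'E'
from h import *
s=env.get_image("scene");crop(s,"s4",210,200,310,280,7.5)
E
```

```text
time_s: 6.3
position: [0.5697, 0.074, 0.0719]
tool_rot: [[0.076, 0.003, 0.997], [-0.997, 0.002, 0.076], [-0.002, -1.0, 0.004]]
ft_force: [-0.5, 7.2, 11.3]
grip_width: -0.0002
```

View pics/s4.png

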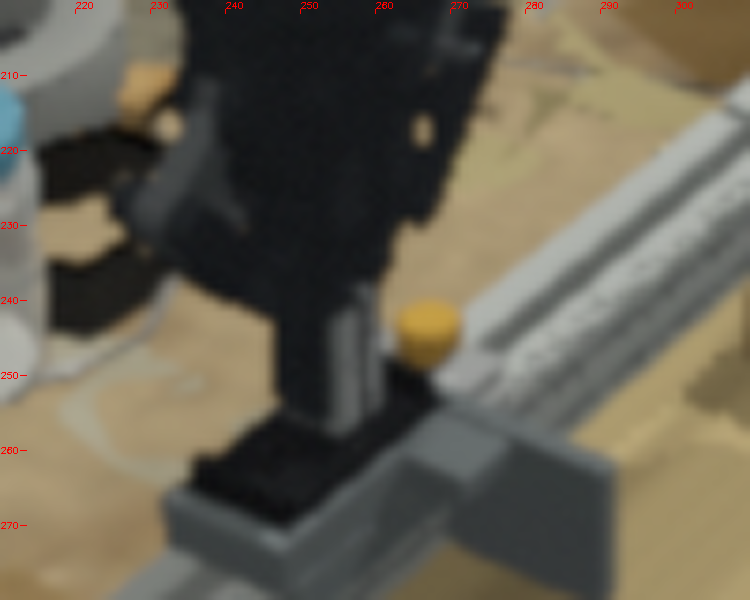

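The picture shows the saddle end against the collar below the screw (264,245), and the reaction force has risen to 7 N. I'll lift straight off, then look.

```bash
python3 -m inch '[[[-1,0,0,0.4,0,0,0],[-1,0,0,0.9,0,0,0],[-1,0,0,1.5,0,0,0],[-1,0,0,4,0,0,0],[-1,0,0,8,0,0,0],[-1,-4,-8,9,0,0,0],[-1,-11.5,-24.4,9,0,0,0],[1,-11.5,-24.4,9,0,0,0],[1,-11.5,-24.4,9,0,0,0],[1,-11.5,-24.4,9,0,0,0],[1,-11.5,-24.4,5,0,0,0],[1,-11.5,-24.4,2,0,0,0],[1,-11.5,-24.4,2,0,0,0]]]'
python3 - <<'E'
from h import *
s=env.get_image("scene");crop(s,"s5",190,180,390,330,4)
d=env.get_image("top");crop(d,"t5",195,195,315,285,6.6)
E
```

```text
time_s: 7.98
position: [0.4527, -0.1709, 0.0889]
tool_rot: [[0.076, -0.004, 0.997], [-0.997, 0.003, 0.076], [-0.003, -1.0, -0.004]]
ft_force: [-0.1, -0.1, -1.0]
grip_width: 0.0855
```

View pics/s5.png

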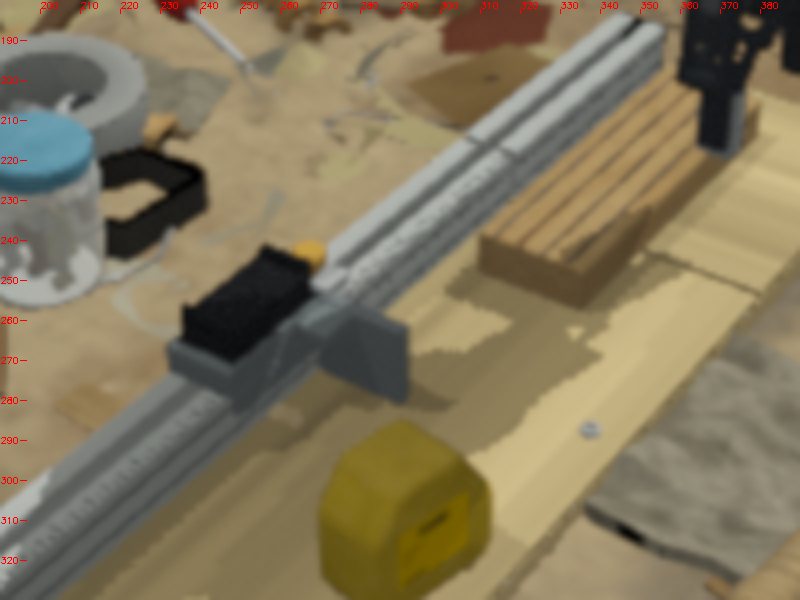

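View pics/t5.png

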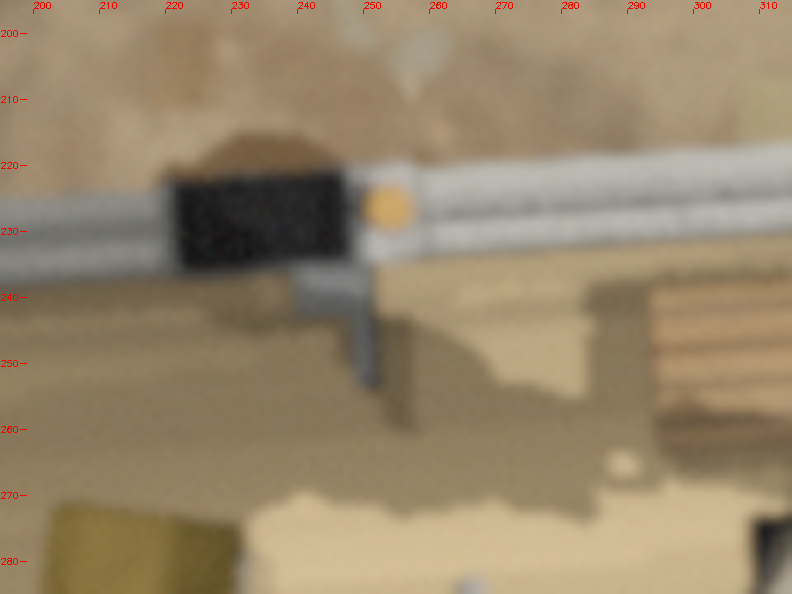

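The top view shows the paddle's face edge at (251,254) and the saddle end meeting the collar with no visible gap. The scene view shows the pad standing up again. Next I'll lower beside the strip with the fingers open.

```bash
python3 -m inch '[[[1,0,0,-4,0,0,0],[1,0,0,-6,0,0,0],[1,0,0,-7,0,0,0],[1,0,0,-7,0,0,0],[1,1,0.08,-7,0,0,0],[1,1.8,0.14,-7,0,0,0],[1,2.4,0.18,-7,0,0,0],[1,2.7,0.21,-7,0,0,0],[1,3,0.23,-7,0,0,0],[1,3.3,0.25,-7,0,0,0],[1,3.6,0.28,-7,0,0,0],[1,3.9,0.30,-7,0,0,0],[1,4.0,0.31,-7,0,0,0],[1,4.0,0.31,-7,0,0,0]]]'
python3 - <<'E'
from h import *
s=env.get_image("scene");crop(s,"s6",270,150,420,260,5.3)
d=env.get_image("top");crop(d,"t6",275,200,395,290,6.6)
E
```

```text
time_s: 9.82
position: [0.4941, -0.1682, 0.0203]
tool_rot: [[0.076, 0.001, 0.997], [-0.997, -0.0, 0.076], [0.0, -1.0, 0.001]]
ft_force: [0.0, 0.3, 0.1]
grip_width: 0.0855
```

View pics/s6.png

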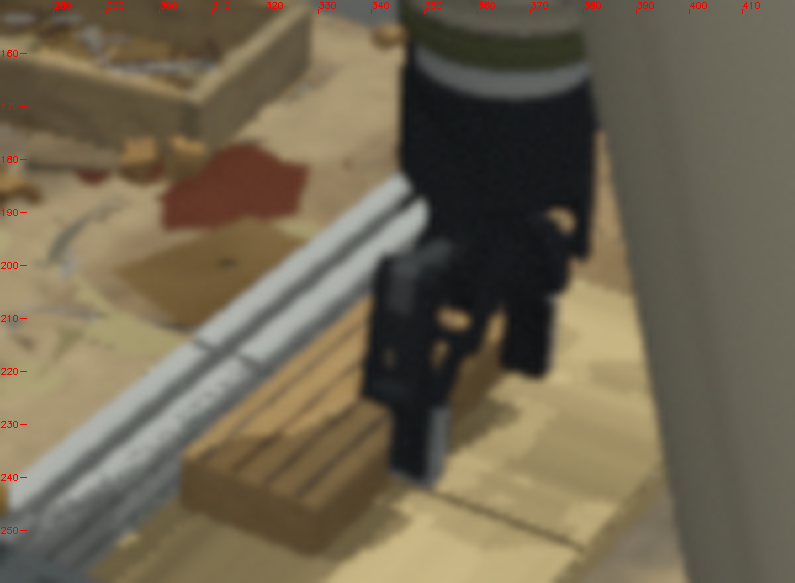

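View pics/t6.png

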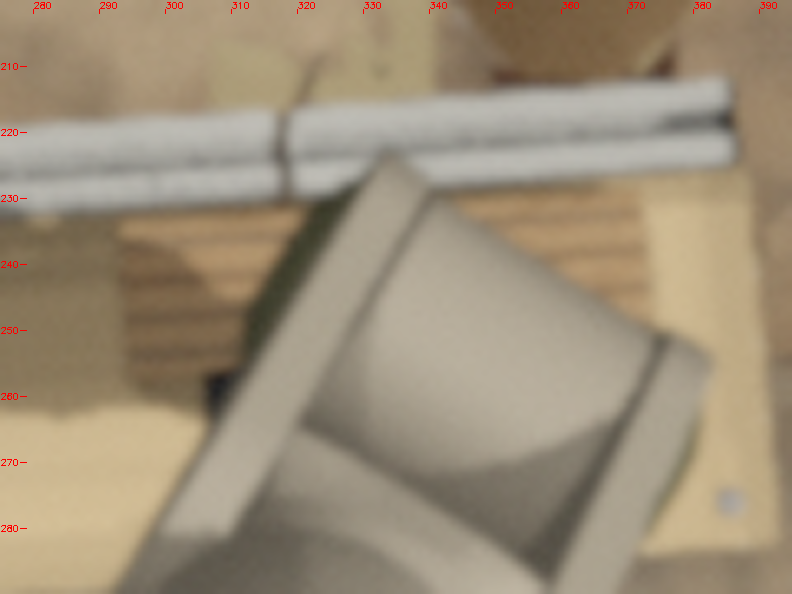

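The strip has moved up to within a few pixels of the fence's front edge (about 1–4 mm). I'll push the last millimetres while watching the force.

```bash
python3 -m inch '[[[1,0.1,0.01,0,0,0,0],[1,0.2,0.015,0,0,0,0],[1,0.3,0.02,0,0,0,0],[1,0.3,0.02,0,0,0,0]]]'
```

```text
time_s: 10.42
position: [0.4969, -0.1679, 0.0203]
tool_rot: [[0.076, 0.0, 0.997], [-0.997, 0.0, 0.076], [-0.0, -1.0, 0.0]]
ft_force: [-0.9, -0.0, 0.5]
grip_width: 0.0853
```

```bash
python3 -m inch '[[[1,0.1,0.01,0,0,0,0],[1,0.15,0.01,0,0,0,0],[1,0.15,0.01,0,0,0,0]]]'; python3 -m inch '[[[1,0.1,0.01,0,0,0,0],[1,0.15,0.01,0,0,0,0],[1,0.15,0.01,0,0,0,0]]]'
```

```text
time_s: 10.8
position: [0.4984, -0.1679, 0.0203]
tool_rot: [[0.076, 0.0, 0.997], [-0.997, 0.0, 0.076], [-0.0, -1.0, 0.0]]
ft_force: [-2.7, 0.7, 1.4]
grip_width: 0.0854
time_s: 11.18
position: [0.4997, -0.1678, 0.0203]
tool_rot: [[0.076, -0.0, 0.997], [-0.997, 0.0, 0.076], [-0.0, -1.0, -0.0]]
ft_force: [-2.8, -0.3, 2.1]
grip_width: 0.0854
```

```bash
python3 -m inch '[[[1,0.1,0.01,0,0,0,0],[1,0.1,0.01,0,0,0,0]]]'; python3 -m inch '[[[1,0.1,0.01,0,0,0,0],[1,0.1,0.01,0,0,0,0]]]'
python3 - <<'E'
from h import *
s=env.get_image("scene");crop(s,"s7",270,180,370,260,7.5)
E
```

```text
time_s: 11.42
position: [0.4999, -0.1679, 0.0203]
tool_rot: [[0.077, -0.002, 0.997], [-0.997, -0.0, 0.077], [-0.0, -1.0, -0.002]]
ft_force: [-8.6, -2.1, 3.9]
grip_width: 0.0854
time_s: 11.68
position: [0.5, -0.1679, 0.0203]
tool_rot: [[0.077, -0.004, 0.997], [-0.997, -0.0, 0.077], [-0.0, -1.0, -0.004]]
ft_force: [-12.9, -4.5, 6.7]
grip_width: 0.0855
```

View pics/s7.png

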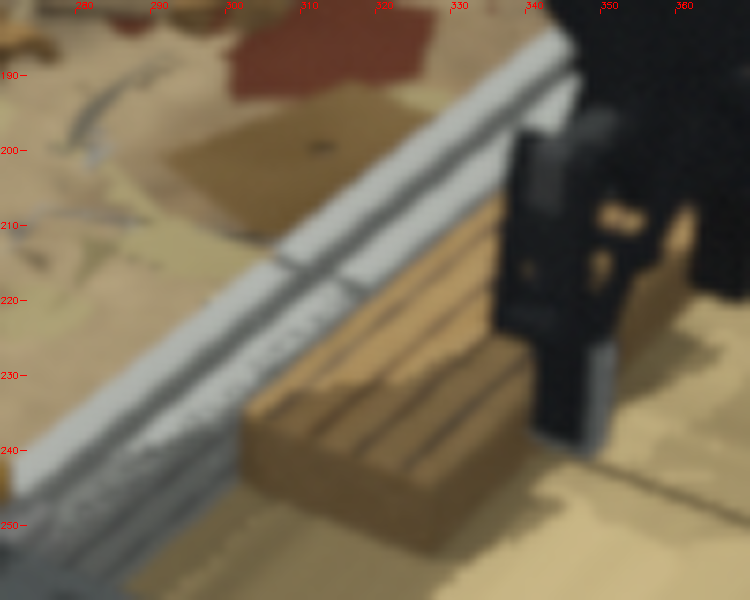

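It's flush: the force rose sharply to 13 N with no further motion, and the picture shows the strip's top edge against the fence. Next I'll go round to the trailing end with the fingers shut.

```bash
python3 -m inch '[[[1,-1,-0.08,0,0,0,0],[1,-2.5,-0.2,0,0,0,0],[1,-2.5,-0.2,4,0,0,0],[1,-2.5,-0.2,8,0,0,0],[-1,-1,-5,9,0,0,0],[-1,2,-10,9,0,0,0],[-1,4.4,-12.4,9,0,0,0],[-1,4.4,-12.4,9,0,0,0],[-1,4.4,-12.4,9,0,0,0],[-1,4.4,-12.4,9,0,0,0],[-1,4.4,-12.4,6,0,0,0],[-1,4.4,-12.4,5,0,0,0],[-1,4.4,-12.4,5,0,0,0]]]'
python3 - <<'E'
from h import *
s=env.get_image("scene");crop(s,"s8",270,120,420,230,5.3)
d=env.get_image("top");crop(d,"t8",275,200,395,290,6.6)
E
```

```text
time_s: 13.35
position: [0.5456, -0.2912, 0.0702]
tool_rot: [[0.076, -0.001, 0.997], [-0.997, 0.001, 0.076], [-0.001, -1.0, -0.001]]
ft_force: [-0.1, 0.3, 0.2]
grip_width: -0.0001
```

View pics/s8.png

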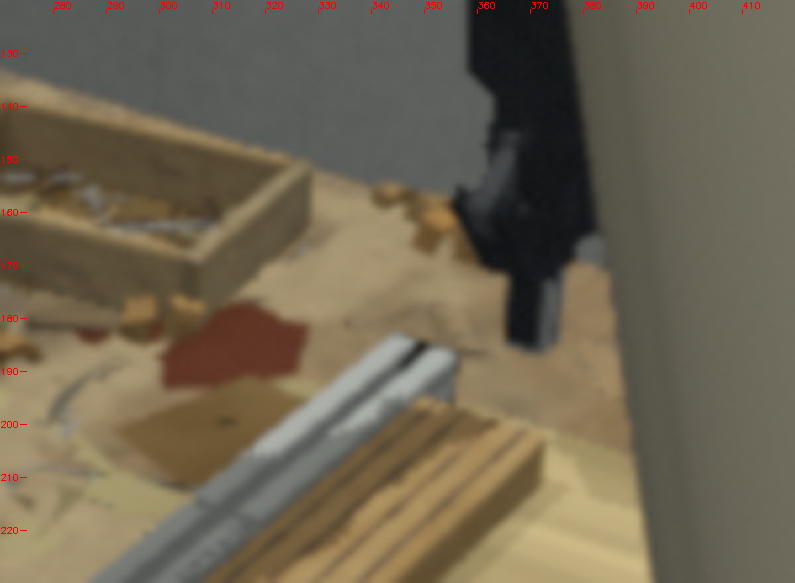

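View pics/t8.png

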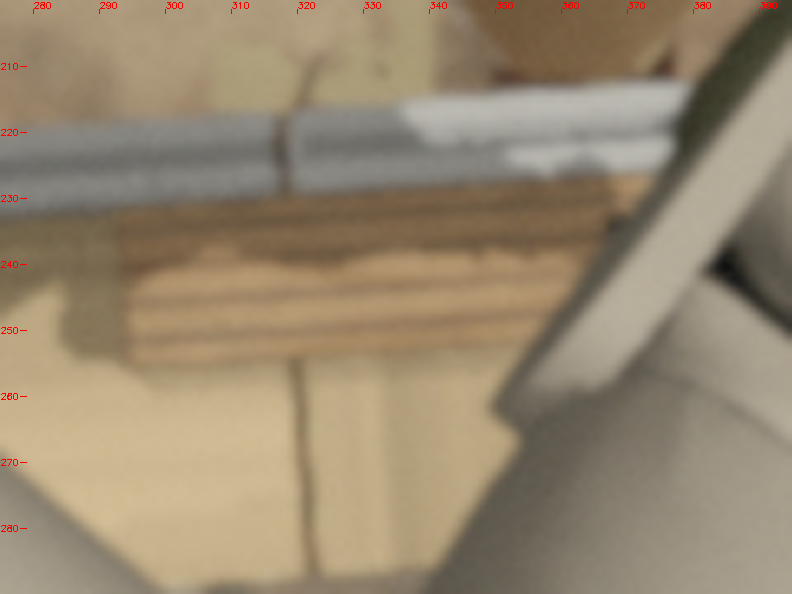

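```bash
python3 - <<'E'
from h import *
s=env.get_image("scene");d=env.get_image("top")
for a,uv in((s,(369.5,200.5)),(s,(346.5,195.5)),(d,(292.5,231.5)),(d,(294,255))):
    p=ray(a,uv,.048); print(p[:2],"t",p[0]*.997+p[1]*.0769,"s",p[1]*.997-p[0]*.0769)
p=ray(d,(251,254),.066);print("face s",p[1]*.997-p[0]*.0769)
E
```

```text
[ 0.53013122 -0.26827648] t 0.5079103697116968 s -0.30823874051551975
[ 0.58283583 -0.25465754] t 0.5615041613531384 s -0.2987136419009185
[ 0.56303419 -0.06341913] t 0.5564681612078153 s -0.10652619948751696
[ 0.50436194 -0.06774097] t 0.49763957711379386 s -0.1063231759194033
face s -0.0006606457289780945
```

```bash
python3 -m inch '[[[-1,0,0,-3,0,0,0],[-1,0,0,-3.9,0,0,0],[-1,0,0,-3.9,0,0,0],[-1,-0.04,0.5,-3.9,0,0,0],[-1,-0.08,1.0,-3.9,0,0,0],[-1,-0.12,1.5,-3.9,0,0,0],[-1,-0.19,2.5,-3.9,0,0,0],[-1,-0.27,3.5,-3.9,0,0,0],[-1,-0.35,4.5,-3.9,0,0,0],[-1,-0.42,5.5,-3.9,0,0,0],[-1,-0.50,6.5,-3.9,0,0,0],[-1,-0.58,7.5,-3.9,0,0,0],[-1,-0.66,8.5,-3.9,0,0,0],[-1,-0.71,9.2,-3.9,0,0,0],[-1,-0.75,9.7,-3.9,0,0,0],[-1,-0.79,10.2,-3.9,0,0,0],[-1,-0.79,10.2,-3.9,0,0,0]]]'
python3 - <<'E'
from h import *
s=env.get_image("scene");crop(s,"s9",220,180,370,290,5.3)
d=env.get_image("top");crop(d,"t9",235,200,355,290,6.6)
E
```

```text
time_s: 15.68
position: [0.5376, -0.1888, 0.031]
tool_rot: [[0.076, -0.001, 0.997], [-0.997, 0.001, 0.076], [-0.001, -1.0, -0.001]]
ft_force: [1.3, -0.9, 0.4]
grip_width: -0.0001
```

View pics/s9.png

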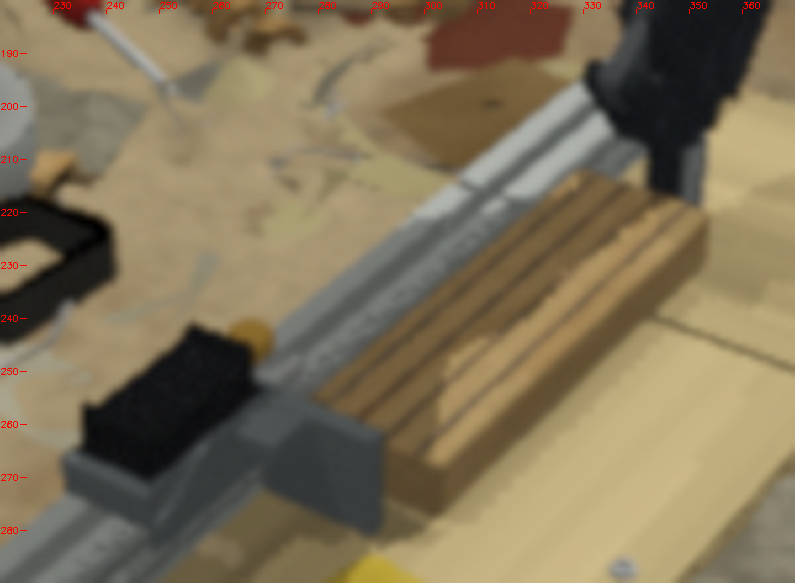

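View pics/t9.png

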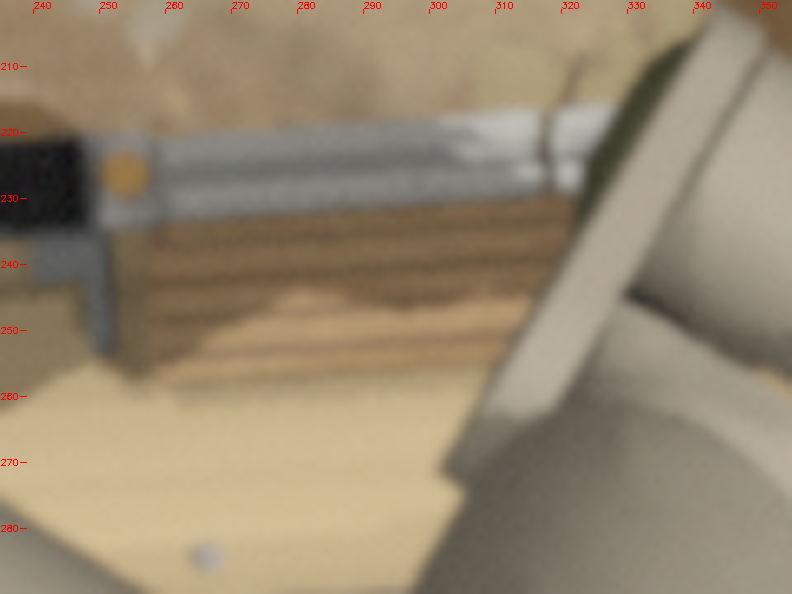

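The top view shows the strip along the fence with its end at x≈257.5 and the paddle face at ≈251, a gap of about 15 mm.

```bash
python3 -m inch '[[[-1,-0.04,0.5,0,0,0,0],[-1,-0.07,0.9,0,0,0,0],[-1,-0.09,1.2,0,0,0,0],[-1,-0.1,1.3,0,0,0,0],[-1,-0.1,1.3,0,0,0,0]]]'; python3 -m inch '[[[-1,-0.01,0.1,0,0,0,0],[-1,-0.01,0.1,0,0,0,0]]]';  python3 -m inch '[[[-1,-0.01,0.1,0,0,0,0],[-1,-0.01,0.1,0,0,0,0]]]'
```

```text
time_s: 16.4
position: [0.537, -0.1764, 0.0314]
tool_rot: [[0.076, 0.0, 0.997], [-0.997, 0.0, 0.076], [-0.0, -1.0, 0.0]]
ft_force: [-0.5, 0.5, -0.1]
grip_width: 0.0002
time_s: 16.65
position: [0.5369, -0.1757, 0.0314]
tool_rot: [[0.076, 0.0, 0.997], [-0.997, -0.0, 0.076], [0.0, -1.0, 0.0]]
ft_force: [0.2, 0.1, 0.1]
grip_width: -0.0001
time_s: 16.9
position: [0.5368, -0.1746, 0.0314]
tool_rot: [[0.076, 0.0, 0.997], [-0.997, -0.0, 0.076], [0.0, -1.0, 0.0]]
ft_force: [0.8, -1.3, -0.0]
grip_width: 0.0003
```

```bash
python3 - <<'E'
from h import *
s=env.get_image("scene");crop(s,"s10",220,210,320,290,7.5)
d=env.get_image("top");crop(d,"t10",235,210,315,270,9)
E
```

```text
(no output)
```

View pics/s10.png

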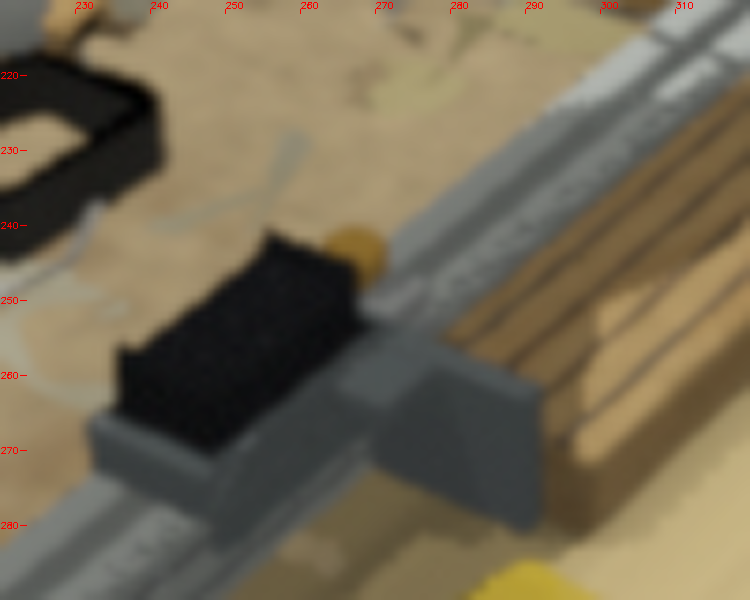

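View pics/t10.png

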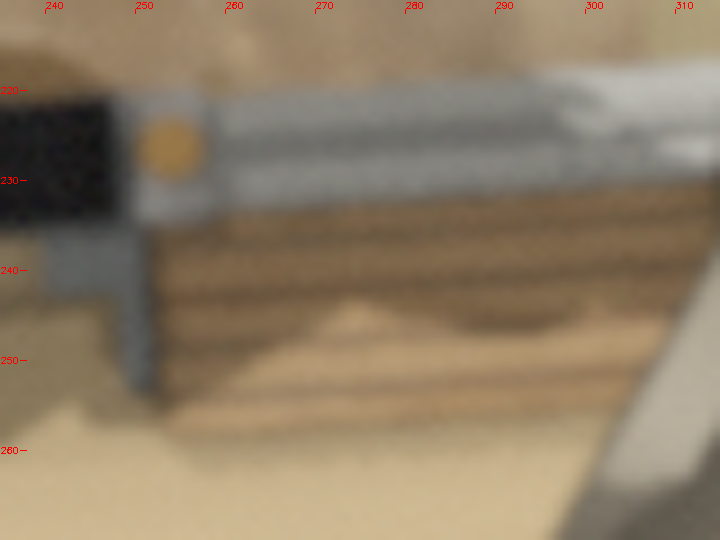

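The strip's end (x≈252) is almost at the paddle (≈251.5), leaving roughly 1–3 mm. I'll creep until the force rises.

```bash
for i in 1 2; do python3 -m inch '[[[-1,-0.01,0.1,0,0,0,0],[-1,-0.01,0.1,0,0,0,0]]]' | grep -E "pos|ft"; done
```

```text
position: [0.5367, -0.1739, 0.0314]
ft_force: [-0.3, -3.5, -0.8]
position: [0.5368, -0.1738, 0.0315]
ft_force: [-0.4, -8.6, -1.1]
```

Contact: it stalled at 8.6 N, well under the brake's hold. I'll back off and nudge the near side with open fingers to make sure it's flush.

```bash
python3 -m inch '[[[-1,0.04,-0.5,0,0,0,0],[-1,0.15,-2,0,0,0,0],[-1,0.15,-2,5,0,0,0],[-1,0.15,-2,9,0,0,0],[1,-4,2,9,0,0,0],[1,-8,6,9,0,0,0],[1,-8,10.6,9,0,0,0],[1,-8,10.6,9,0,0,0],[1,-8,10.6,9,0,0,0],[1,-8,10.6,4,0,0,0],[1,-8,10.6,0,0,0,0],[1,-8,10.6,-1.1,0,0,0],[1,-8,10.6,-1.1,0,0,0],[1,-7,10.68,-1.1,0,0,0],[1,-6,10.75,-1.1,0,0,0],[1,-5.5,10.79,-1.1,0,0,0],[1,-5.1,10.83,-1.1,0,0,0],[1,-4.9,10.84,-1.1,0,0,0],[1,-4.9,10.84,-1.1,0,0,0]]]'
python3 -m inch '[[[1,0.1,0.01,0,0,0,0],[1,0.2,0.015,0,0,0,0],[1,0.2,0.015,0,0,0,0]]]'|grep -E "pos|ft"
```

```text
time_s: 19.88
position: [0.4875, -0.0642, 0.0203]
tool_rot: [[0.076, -0.0, 0.997], [-0.997, 0.0, 0.076], [-0.0, -1.0, -0.0]]
ft_force: [-0.1, 0.6, -0.3]
grip_width: 0.0855
position: [0.4895, -0.0641, 0.0203]
ft_force: [-0.0, -0.1, -0.8]
```

```bash
for i in 1 2 3; do python3 -m inch '[[[1,0.1,0.01,0,0,0,0],[1,0.1,0.01,0,0,0,0]]]'|grep -E "pos|ft"; done
```

```text
position: [0.4906, -0.0639, 0.0203]
ft_force: [-0.4, -0.3, -0.4]
position: [0.4914, -0.0638, 0.0203]
ft_force: [-0.3, -0.1, 0.0]
position: [0.4915, -0.0638, 0.0203]
ft_force: [-7.0, -2.9, 2.9]
```

It's stiff at once, so the strip was already flush. I'll retreat and check.

```bash
python3 -m inch '[[[1,-0.5,-0.04,0,0,0,0],[1,-3,-0.23,0,0,0,0],[1,-3,-0.23,6,0,0,0],[1,-3,-0.23,12,0,0,0],[1,-8,-12,18,0,0,0],[1,-14,-22,20,0,0,0],[1,-18,-34,20,0,0,0],[1,-18,-34,20,0,0,0],[1,-18,-34,20,0,0,0],[1,-18,-34,20,0,0,0],[1,-18,-34,20,0,0,0]]]'
python3 - <<'E'
from h import *
s=env.get_image("scene");crop(s,"s11",210,170,360,280,5.3)
d=env.get_image("top");crop(d,"t11",230,200,350,280,6.6)
cv2.imwrite("pics/t11f.png",d["frame"][:,:,::-1])
E
```

```text
time_s: 22.38
position: [0.3109, -0.4069, 0.2204]
tool_rot: [[0.072, 0.001, 0.997], [-0.997, -0.001, 0.072], [0.001, -1.0, 0.0]]
ft_force: [0.3, 0.7, -0.6]
grip_width: 0.0852
```

View pics/s11.png

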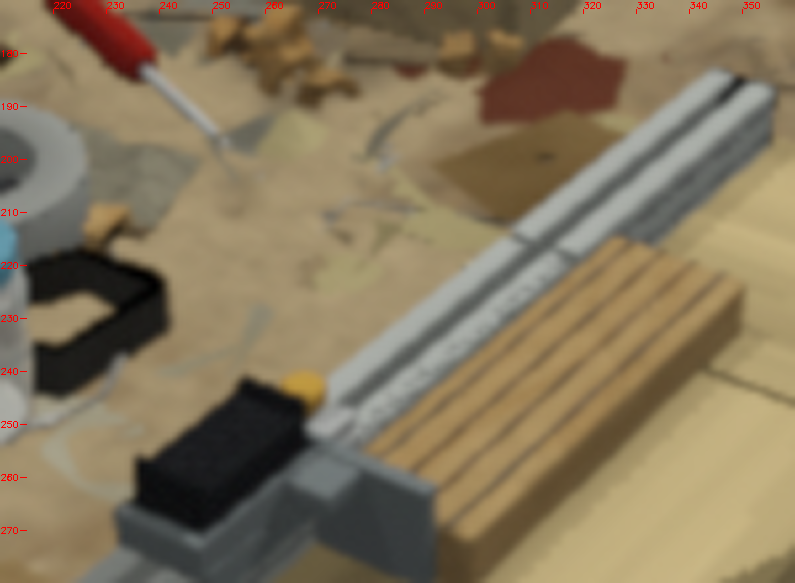

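View pics/t11.png

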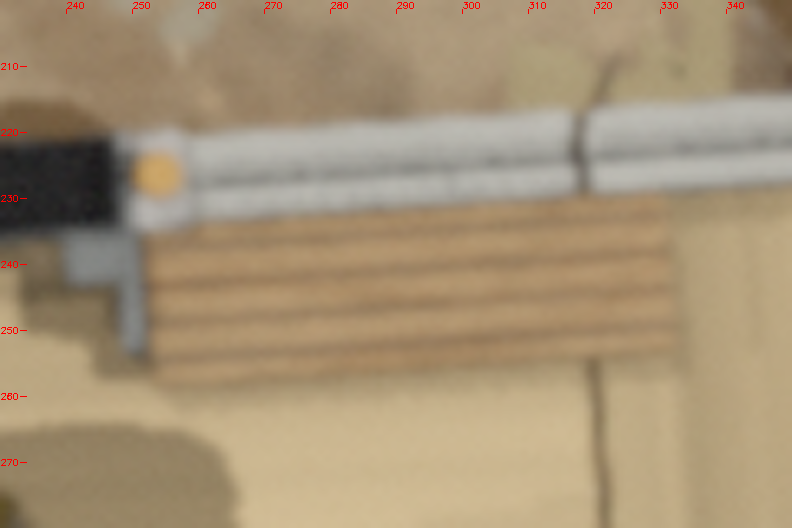

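View pics/t11f.png

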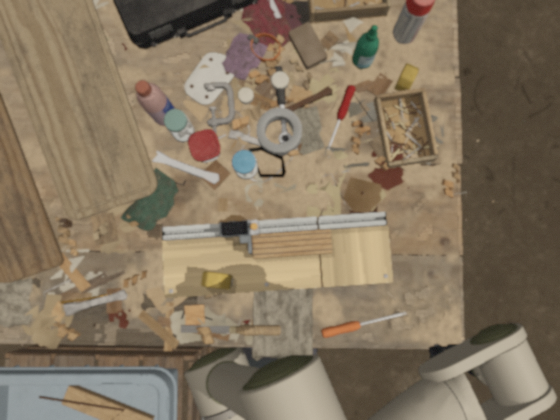

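The strip lies along the fence and against the paddle, and the tape and jar are where they were. One more close check of the joint between stop and collar.

```bash
python3 - <<'E'
from h import *
s=env.get_image("scene");crop(s,"s12",245,230,305,275,13)
d=env.get_image("top");crop(d,"t12",230,215,275,245,17)
x=np.array([.997,.0769,0]);y=np.array([-.0769,.997,0])
g=cv2.cvtColor(d["frame"],cv2.COLOR_RGB2GRAY)
for t in(.560,.588):
    P=proj(d,[t*x+u*y+[0,0,.067] for u in np.arange(.012,-.030,-.001)]).astype(np.float32)
    print(t,cv2.remap(g,P[None,:,0],P[None,:,1],cv2.INTER_LINEAR)[0].tolist())
E
```

```text
0.56 [41, 42, 44, 47, 51, 58, 66, 78, 90, 103, 117, 130, 140, 150, 159, 166, 172, 175, 177, 177, 177, 176, 175, 173, 172, 172, 171, 170, 169, 169, 168, 166, 164, 161, 158, 156, 154, 155, 156, 159, 161, 164]
0.588 [48, 49, 51, 54, 62, 70, 83, 96, 109, 120, 132, 136, 140, 144, 147, 150, 155, 159, 163, 167, 170, 171, 171, 173, 174, 176, 177, 178, 177, 176, 174, 171, 168, 165, 162, 159, 158, 157, 157, 158, 159, 160]
```

View pics/s12.png

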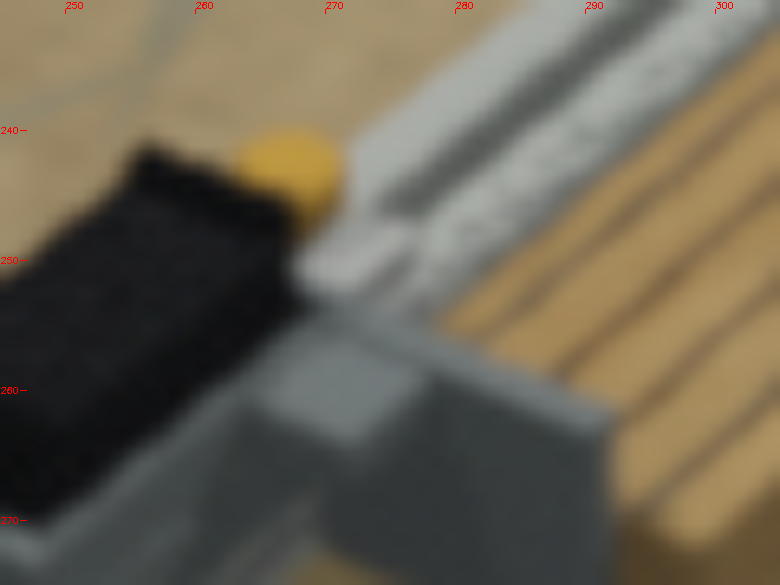

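View pics/t12.png

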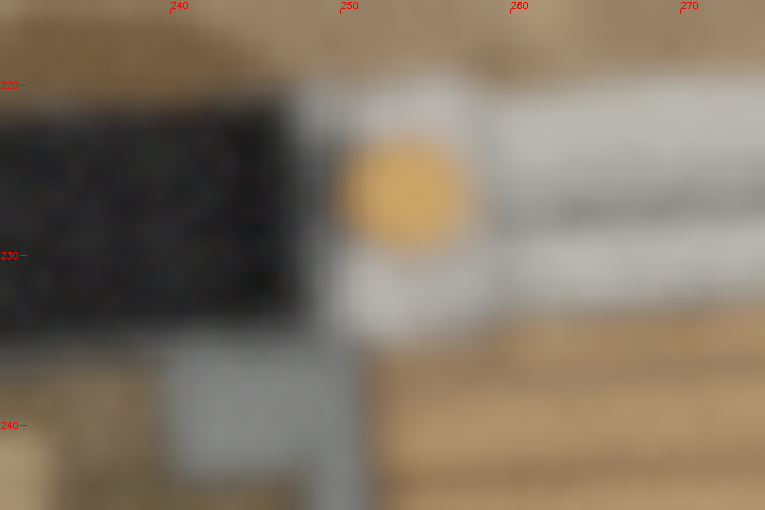

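```bash
python3 -c "
from rig import env
print(env.close_job())"
```

```text
the job is handed in; nothing more can be done
None
```

I set up the jig and handed the job in after about 22 s of robot time; the hand-in gave no verdict.

**What I did**
- **Stop:** I bottomed the thumb pad with shut fingertips (about 13 N) and dragged the stop about 61 mm to the collar. The reaction along the fence rose to 7 N while the fingers slipped on the pad, so the stop was butting. I then lifted straight off.
- **Strip:** I pushed it flush to the fence with open fingers, then slid it end-on to the paddle with shut fingers. It stalled there at 8.6 N, under the brake's 20 N. A last nudge at the near side met stiff contact at once.

**Last checks**
- **Stop and collar:** the pictures show the pad up and no visible gap. Pixel estimates put the stop's face about 2 mm short of the collar's, which is within the calibration error. I relied on the contact force instead.
- **Strip:** it looks flush along the fence and against the paddle. Where the fingers stalled agreed with the expected butting position to about 0.6 mm.
- **Surroundings:** the tape measure and jar look unmoved by eye, and the arm stood clear of everything.

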